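# Jack up the tap display and hold it

## Robot

A 7-joint arm with a two-finger parallel gripper is mounted at the origin on the work surface. World frame = base frame: x ahead of the robot, y to its left, z up, the work surface at z = 0. Lengths are in m, angles in degrees, forces in N, time in s.
With the tool pointing down it reaches from about 0.4 to 0.875 m from the base axis. Payload 4.4 kg.
Tool frame: the origin (TCP) lies midway between the tips of the shut fingers; the grasp point (between the pads) lies bot.pinch_z behind it (bot.pinch_z is the distance from the TCP to the grasp point, in m); z points along the fingers, y is the line along which they close (so a half turn about z gives the same grasp; the last joint's range is limited). The gripper opens to 85 mm and grips with 20 to 120 N. Pads are 22 mm wide; open, the fingers measure 114 mm over their backs; the gripper's body (76 mm by 85 mm) begins 54 mm behind the grasp point. The pads swing forward as they close: fully open they stand 13 mm farther back than shut.
Start: joints at [63.782, 36.005, 2.206, 86.941, -1.547, 57.084, -1.146], TCP at [0.248, -0.601, 0.207] pointing down, gripper open.
Joint ranges: [-175.42, 175.42], [-21.48, 121.26], [-71.46, 75.88], [10.55, 141.38], [-63.04, 243.04], [13.31, 113.54], [-168.57, 168.57]. Speed limits (degrees/s): [147.25, 147.25, 180, 180, 180, 180, 180].

## Interface

Orientations are given as a 3x3 rotation matrix whose columns are the frame's x, y, z axes.
In Python, from cell import bot, cams gives the robot as it stands. The module is installed in compiled form; this text tells all that it offers.
- The arm moves only by the tool send_rows, never from a script. Its argument "plan" is text: rows parted by semicolons, each of 5 numbers parted by spaces: the shift along the tool's x, y, z in m, then the turn about the tool's z in degrees, then the finger opening in m, from 0 to 0.0854. A call has 1 to 5 rows; each row shifts and turns the commanded pose from where the row before left it, along the tool's axes as they then stand; what a row does not reach is not made up. A row lasts 1/8 s, in which the tool goes at most 62.5 mm and 10.7 degrees, less where a joint would pass 70% of its speed; a pose out of reach is approached as far as the arm can. A call with a gripper value outside its range is refused whole. The fingers move at their own pace and stop on an object; "newtons" is the grip in N (left out, the last holds). Time passes only in rows, so rows that do not move let the fingers close. It gives the time, the measured TCP pose, the force, the opening and the grip force at its end, in the units of the state.
- bot.get_obs(): the state, without advancing time (a new reading comes with each control period).
- cams.grab_frame(name): name is "side" or "top"; returns the picture (400x640x3 uint8, red, green, blue); there is no depth.
- cams.camera_info(name): a dict with "K" (3x3 intrinsics, pixels), "pose" (4x4, takes a point from camera to world coordinates). Camera axes: x right, y up, looking along -z (the intrinsics and any distortion apply to the point x, -y, -z); pixel columns grow to the right and rows downward; lengths in m; the calibration is good to about 2 mm. A picture is of the moment at which its call begins. camera_info takes no time and is no camera call.
- bot.close_job(): hands the job in; it is judged then, once.
The state is a dict: "clock": time; "joint_positions": joint angles; "joint_velocities": joint speeds; "tau": joint torques, N m; "tool_pos": TCP position; "tool_rot": TCP orientation; "ft_force": force on the tool from outside, world axes, zero at the start; "moment": the same for the moment, N m; "gripper_width": finger opening in m; "gripper_force": force on a finger pad.
Only numpy, scipy, OpenCV 4.12 (cv2) and the standard library are available. Lean on these libraries where they do the work, as an engineer would, in place of code of your own. Each camera call takes 0.05 s, during which the arm holds its last target. There are 200 camera calls.

## Task

Draw the orange-knobbed lock pin out of its bore and hang it in the dock's side notch, then stand the red jack with its saddle centred under the tap display's orange-marked lift point and let go of it. Make a trial lift: pump the yellow handle fully down and let it come fully up. Then push it fully down again and finish while holding it down, the display raised by the jack alone and the other goods left alone.

Things in the scene. Friction and masses are not known exactly. Their poses are not given: they have to be found in the camera images.
- dock: Fixed dock: dark steel plate, 20 mm high, with a blue notched bracket up to 56 mm. Its frame (z up) is that of the docked jack: origin on the counter at the jack's origin, +x towards the jack's nose. Plate at x 25..75, y -47..-197 mm, bracket at its -y end. Once the pin is out the jack may leave along dock +x (lift it over 25 mm to swing it across the plate)
- bore (a point): Mouth of the dock's lock bore, 20 mm above the counter; vertical through hole 13 mm wide. The jack's lug (22 to 30 mm above the counter, 13 mm hole) lies over it while docked.
- notch (a point): Place of the parked pin's axis, on the bracket's upper face, 56 mm above the counter. The bracket is a level fork 8 mm thick, 50 mm wide in dock x; its U slot, 14 mm wide, runs along dock y and opens towards dock +y, i.e. to the bore, 75 mm away. Slot mouth 18 mm in +y of this point, slot end 8 mm in -y of it. The pin hangs here by its collar
- pin: Loose upright lock pin, 50 g. Origin at its lower tip, z up: shank 10 mm diameter x 28 mm, collar 24 mm diameter (28 to 34 mm), orange knob 16 mm diameter (34 to 68 mm). At the start in the bore, collar on the jack's lug, tip 2 mm above the counter; parked, the tip is 28 mm above the counter
- pin_knob (a point): Middle of the part of the pin's orange knob to grasp, 54 mm above the pin's tip.
- jack: Loose red jack, 0.7 to 0.9 kg. Origin on the counter under its middle, x towards the nose (saddle end), z up. Base 290 x 80 x 12 mm (x -150..140); housing x 15..75, 50 mm wide, 70 mm high; pin lug on the -y side to y -92 at x 32..68; saddle at x 110; handle pivot at x 0, z 55, handle reaching back to -x. Centre of mass at x about 24
- carry_grip (a point): Middle of the jack's upright black rubber carry grip, 90 mm above the jack's underside, at jack x 45, y 0 mm: 50 mm long in jack x, 22 mm wide in jack y (pinch it across jack y from above), its top at 111 mm, its foot at 70 mm.
- saddle_top (a point): Centre of the upper face of the jack's round steel saddle, 40 mm diameter, 64 mm above the counter with the handle up; it rises 36 mm as the handle goes fully down.
- pump (a joint): Jack handle angle (rad): 0 handle up (29 degrees above level, held up by a spring), 0.5 fully down (level). It drives the saddle: 72 mm rise per rad. It springs back when let go. Pushing it down at the yellow pad takes 3 to 9 N, more when lifting.
- handle_pad (a point): Centre of the upper face of the yellow push pad at the handle's end (66 mm along the handle, 46 mm wide); 165 mm from the pivot along the handle, 7 mm above its axis. Handle up: about 140 mm above the counter; fully down: 62 mm, and 23 mm further to jack -x (it swings about the pivot)
- stand: Fixed white tap display stand. Origin on the counter under its middle; front faces its -x. White hinged deck 220 x 260 x 24 mm (x -110..110, underside z 80), chrome tap on it, 216 mm high in all; hinge at x +100. Two steel lift brackets stick out 70 mm in front, 44 mm wide, z 84 to 92 mm: the one at y +50 has the orange disc, the one at y -80 is not to be used. Below the brackets it is open (x below -90)
- lift_pad (a point): Centre of the lower face of the round black pad, 38 mm diameter, under the marked bracket, straight below the orange disc; at stand x -155, y +50 mm. 78 mm above the counter at rest, 14 mm above the resting saddle. A jack pointing along stand +x, saddle here, has its nose clear of the stand.
- deck (a joint): Deck tilt (rad): 0 resting, growing as the lift point is raised (255 mm from the hinge); about 0.085 with the jack fully up. The lift takes about 3.5 N at the pad.
- tape: Bystander: yellow tape roll, 90 mm diameter, 24 mm high, origin under its centre.
- tapbox: Bystander: black product box 70 x 130 x 60 mm high, origin under its centre.
- coupler: Bystander: brown pipe coupler standing up, 48 mm diameter, 45 mm high, origin under its centre.

How it is judged (in metres and radians):
On the way, in this order (a step that is already met when the one before it is completed fails the run):
1. the lock pin hangs in the side notch, let go (horizontal distance between pin and notch below 0.012 m and z of pin in the frame of notch between -0.031 and -0.024 m and angle between pin's own z axis and vertical below 0.2 rad and contact force between each of the fingers, the arm and pin below 0.3 N), for 0.2 s.
2. the jack stands on the counter, let go, saddle under the marked lift point, handle up (horizontal distance between saddle_top and lift_pad below 0.012 m and height (world z) of jack below 0.004 m and angle between jack's own z axis and vertical below 0.05 rad and contact force between each of the fingers, the arm and jack below 0.3 N and value of joint pump below 0.1 rad), for 0.2 s.
3. trial lift: handle pushed fully down, the display raised on the jack (horizontal distance between saddle_top and lift_pad below 0.012 m and height (world z) of jack below 0.004 m and angle between jack's own z axis and vertical below 0.05 rad and value of joint pump above 0.42 rad and value of joint deck above 0.04 rad and contact force between jack and stand above 1 N), for 0.1 s.
4. handle let up again, display back down (value of joint pump below 0.1 rad and value of joint deck below 0.01 rad), for 0.1 s.
At the end, for the whole second after the job is handed in: Robot holds the handle down (joint over 0.42, still; over 1 N on the jack); deck over 0.04 rad, resting on the jack (over 1 N), untouched by the robot; jack flat on the counter, saddle within 12 mm of the marked pad; pin upright in the notch (within 12 mm, tip 25 to 32 mm up), let go (all of step 1 and all of step 3 and contact force between any of the fingers, the arm and jack above 1 N and velocity of joint pump between -0.1 and 0.1 rad/s and contact force between each of the fingers, the arm and stand below 0.3 N); the arm keeps its last pose, push and grip.
It fails at once if the robot pushes or lifts the display itself (contact force between any of the fingers, the arm and stand above 3 N).
It fails at once if bystander goods disturbed (distance of any of tape, tapbox, coupler from where it was at the start of the episode above 0.015 m).
It also fails if it takes over 70 s, if anything falls off the work surface, if the arm or the gripper's body presses on something with over 40 N, if the wrist force passes 120 N, or if a joint passes its speed limit or range.

## Working session

There is one attempt and no reset: what is moved stays moved. The work goes in short steps, Python scripts to look and compute and a tool call to move; the robot and the scene stay as the last step left them, time stands still between calls to the robot, and variables do not carry over. Pictures are saved under pics/ and viewed, at most 10 in all, crops included, and the job is handed in when it is done.

Besides the shell and the picture viewer there is one more tool, called after ">>>" by a JSON object that holds its "fn" and its "kwargs", one argument or row to a line. send_rows: Moves the arm, as the interface text tells. Its arguments: {"type":"object","properties":{"plan":{"type":"string"},"newtons":{"type":"number"}},"required":["plan"]}

```bash
mkdir -p pics; python3 - <<'E'
from cell import bot,cams
import cv2
for n in("side","top"):
    cv2.imwrite(f"pics/{n}0.png",cams.grab_frame(n)[:,:,::-1]); i=cams.camera_info(n); print(n,i)
o=bot.get_obs();print(o["clock"],o["tool_pos"],o["tool_rot"],bot.pinch_z,o["ft_force"])
E
```

```text
side {'K': array([[423.90116446,   0.        , 317.37958513],
       [  0.        , 423.90116446, 199.72357121],
       [  0.        ,   0.        ,   1.        ]]), 'pose': array([[-0.99812979,  0.03701866, -0.04864707,  0.50130882],
       [-0.06056849, -0.49123586,  0.86891817,  1.20779997],
       [ 0.008269  ,  0.8702396 ,  0.49255931,  0.79072672],
       [ 0.        ,  0.        ,  0.        ,  1.        ]])}
top {'K': array([[421.01437117,   0.        , 319.61495012],
       [  0.        , 421.01437117, 201.18026996],
       [  0.        ,   0.        ,   1.        ]]), 'pose': array([[ 0.01294982,  0.98367185, -0.17950484,  0.35317587],
       [-0.99991412,  0.01237775, -0.00430666,  0.03834007],
       [-0.00201447,  0.1795452 ,  0.98374766,  1.29831016],
       [ 0.        ,  0.        ,  0.        ,  1.        ]])}
0.1 [ 0.24797929 -0.60017578  0.20648105] [[ 9.24232394e-01  3.81829840e-01 -6.74205680e-04]
 [ 3.81830435e-01 -9.24231002e-01  1.60400068e-03]
 [-1.06664696e-05 -1.73990163e-03 -9.99998486e-01]] 0.0187 [ 0.34341167 -0.31000152 -0.20294938]
```

View pics/top0.png

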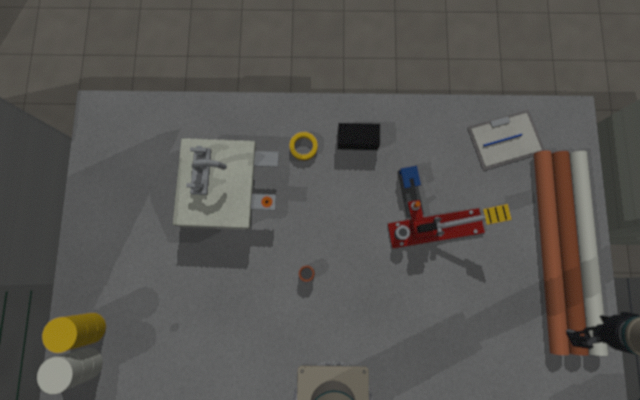

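View pics/side0.png

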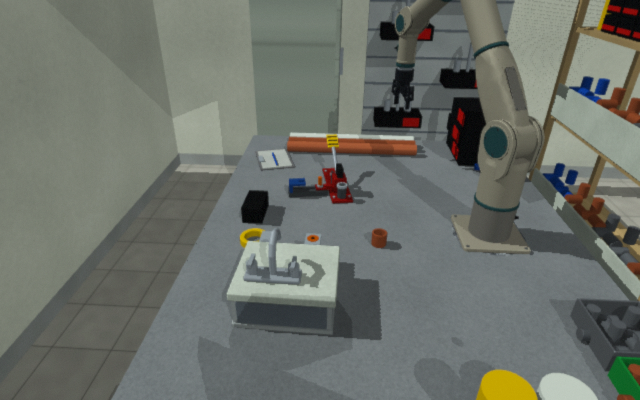

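```bash
python3 - <<'E'
import cv2
a=cv2.imread("pics/top0.png")
f=lambda c:cv2.convertScaleAbs(cv2.resize(c,None,fx=5,fy=5,interpolation=cv2.INTER_CUBIC),alpha=1.5)
cv2.imwrite("pics/j1.png",f(a[155:260,375:525])); cv2.imwrite("pics/s1.png",f(a[125:240,165:325]))
E
```

```text
(no output)
```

View pics/j1.png

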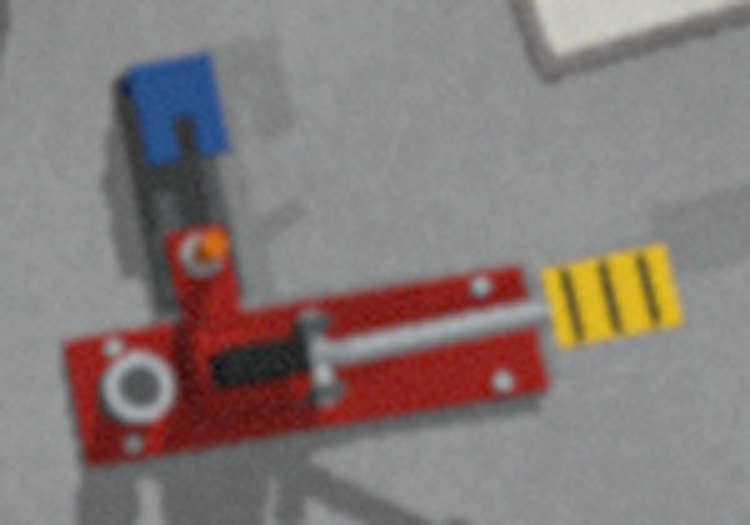

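View pics/s1.png

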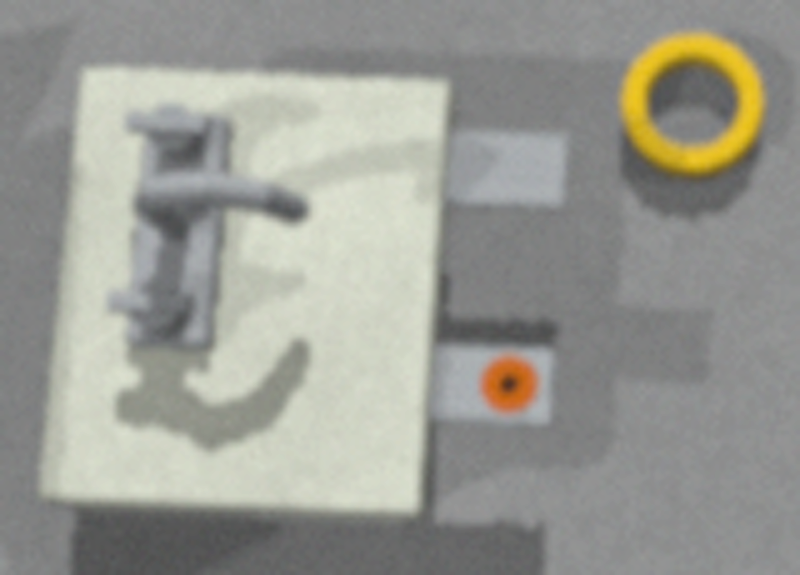

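```bash
cat > h.py <<'E'
import numpy as np,cv2
from cell import bot,cams
from scipy.optimize import least_squares
def ray(n,u,v,z):
    i=cams.camera_info(n);K=i["K"];T=i["pose"]
    d=T[:3,:3]@np.array([(u-K[0,2])/K[0,0],-(v-K[1,2])/K[1,1],-1]);c=T[:3,3]
    return c+d*(z-c[2])/d[2]
def proj(n,P):
    i=cams.camera_info(n);K=i["K"];T=i["pose"]
    p=(np.asarray(P,float)-T[:3,3])@T[:3,:3]
    return np.c_[K[0,2]+K[0,0]*p[:,0]/-p[:,2],K[1,2]+K[1,1]*p[:,1]/p[:,2]]
def fit(model,world,x0):
    m=np.array(model);w=np.array(world)[:,:2]
    R=lambda a:np.array([[np.cos(a),-np.sin(a)],[np.sin(a),np.cos(a)]])
    r=least_squares(lambda p:(m@R(p[2]).T+p[:2]-w).ravel(),x0)
    return r.x,r.fun.reshape(-1,2)*1000
def at(p,x,y):
    c,s=np.cos(p[2]),np.sin(p[2]);return np.array([p[0]+c*x-s*y,p[1]+s*x+c*y])
E
python3 - <<'E'
from h import *
np.set_printoptions(precision=4,suppress=True)
def pts(L,ox,oy):
    M=[];W=[]
    for (u,v,z,x,y) in L: M.append((x/1e3,y/1e3));W.append(ray("top",(u+.5)/5-.5+ox,(v+.5)/5-.5+oy,z/1e3))
    return M,W
J=[(65,343,12,140,-40),(90,466,12,140,40),(525,266,12,-150,-40),(548,392,12,-150,40),(140,387,64,110,0),(604,297,140,-141,0)]
p,r=fit(*pts(J,375,155),[.5,-.3,1.5]);print("jack",p,np.degrees(p[2]));print(r)
for n,x,y in(("saddle",.11,0),("grip",.045,0),("bore?",.05,-.08),("lugend",.05,-.092),("pad",-.141,0)):print(n,at(p,x,y))
print("knob top",ray("top",(213+.5)/5-.5+375,(243.5)/5-.5+155,.070))
print("collar",ray("top",(203+.5)/5-.5+375,(256.5)/5-.5+155,.036))
B=[(131,72),(208,55),(228,152),(150,166),(182,120),(190,158)]
print("bracket",np.array([ray("top",(u+.5)/5-.5+375,(v+.5)/5-.5+155,.056) for u,v in B]))
S=[(82,68,104,110,-130),(448,80,104,-110,-130),(420,512,104,-110,130),(40,497,104,110,130),(566,170,92,-180,-80),(551.5,384,92,-180,50),(509,384,92,-155,50)]
s,r=fit(*pts(S,165,125),[.5,.3,1.5]);print("stand",s,np.degrees(s[2]));print(r);print("lift",at(s,-.155,.05))
for n,u,v,z in(("tape",303.5,146,.024),("box",359,136,.06),("coup",306,273,.045)):print(n,ray("top",u,v,z))
# predictions in side view
P=[[*at(p,.11,0),.064],[*at(p,.05,-.08),.07],[*at(p,-.141,0),.14],[*at(s,-.155,.05),.092],[*at(s,-.11,.13),.104],[*at(s,-.11,-.13),.104],[*at(p,.14,.04),.012]]
print(proj("side",P))
a=cams.grab_frame("side")[:,:,::-1]
f=lambda c:cv2.convertScaleAbs(cv2.resize(c,None,fx=5,fy=5,interpolation=cv2.INTER_CUBIC),alpha=1.5)
cv2.imwrite("pics/side1.png",f(a[130:250,250:400]))
E
```

```text
jack [ 0.5086 -0.3092  1.747 ] 100.09854602072168
[[ 1.7439  1.6529]
 [-1.8095  1.6268]
 [ 0.9842  1.489 ]
 [ 0.2955 -2.787 ]
 [-0.0676  0.5045]
 [-1.1465 -2.4862]]
saddle [ 0.4893 -0.2009]
grip [ 0.5007 -0.2649]
bore? [ 0.5786 -0.2459]
lugend [ 0.5904 -0.2438]
pad [ 0.5333 -0.448 ]
knob top [ 0.5749 -0.2454  0.07  ]
collar [ 0.5729 -0.2469  0.036 ]
bracket [[ 0.6824 -0.2018  0.056 ]
 [ 0.6937 -0.2489  0.056 ]
 [ 0.6333 -0.2592  0.056 ]
 [ 0.6241 -0.212   0.056 ]
 [ 0.6528 -0.232   0.056 ]
 [ 0.6293 -0.2362  0.056 ]]
stand [0.6249 0.3516 1.5465] 88.6092814802955
[[ 1.725   1.1788]
 [ 1.1486 -1.2422]
 [-1.3895 -0.3993]
 [-1.9026  1.9448]
 [ 0.3533  0.3091]
 [-0.4266 -1.0096]
 [ 0.4918 -0.7815]]
lift [0.5712 0.1978]
tape [0.7619 0.097  0.024 ]
box [ 0.7845 -0.0747  0.06  ]
coup [0.3671 0.081  0.045 ]
[[341.8493 183.8753]
 [318.6733 176.2599]
 [332.535  139.9525]
 [312.4148 237.5566]
 [339.6263 244.7886]
 [247.2198 239.5824]
 [353.2243 199.4148]]
```

View pics/side1.png

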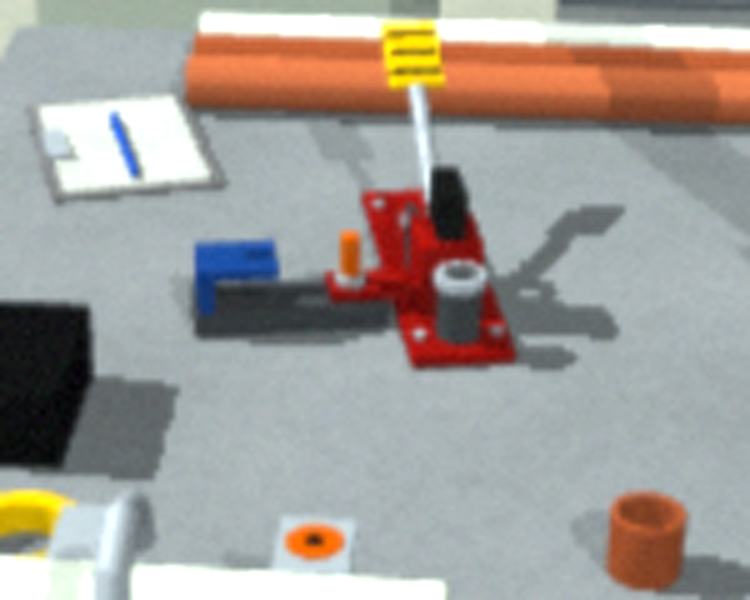

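Top view gives jack yaw about 100°, knob at (0.575, -0.2455), slot mouth at (0.629, -0.236) and lift point at (0.571, 0.198). The side crop agrees: saddle at crop (460,268), knob top (349,233), disc (315,540), each within about 1 px of prediction. I'm moving to the pin now.

>>> {"fn": "send_rows", "kwargs": {
  "plan": "0 0 0 6.2 0.06; 0 0 0 6.2 0.06; 0.05 -0.038 0 0 0.06; 0.05 -0.038 0 0 0.06; 0.05 -0.038 0 0 0.06"
}}

```text
clock: 0.78
tool_pos: [0.3765, -0.4614, 0.2071]
tool_rot: [[0.985, 0.174, 0.0], [0.174, -0.985, 0.0], [0.0, -0.0, -1.0]]
ft_force: [1.4, -0.4, -0.3]
gripper_width: 0.06
gripper_force: 0.0
```

>>> {"fn": "send_rows", "kwargs": {
  "plan": "0.047 -0.036 0 0 0.06; 0.047 -0.036 0 0 0.06; 0.047 -0.036 0 0 0.06; 0.047 -0.036 0 0 0.06; 0.046 -0.035 0 0 0.06"
}}

```text
clock: 1.4
tool_pos: [0.5757, -0.2442, 0.2072]
tool_rot: [[0.985, 0.175, -0.0], [0.175, -0.985, 0.0], [-0.0, -0.0, -1.0]]
ft_force: [-0.3, -0.9, -0.2]
gripper_width: 0.06
gripper_force: 0.0
```

```bash
cat >> h.py <<'E'
def need(x,y,z,yaw):  # yaw = world angle of tool x; shift in present tool axes after turning first
    o=bot.get_obs();R=np.array(o["tool_rot"]);t=np.array(o["tool_pos"])
    a=np.degrees(np.arctan2(R[1,0],R[0,0]));d=np.array([x,y,z])-t
    k=np.radians(yaw);X=np.array([np.cos(k),np.sin(k),0]);Y=np.array([np.sin(k),-np.cos(k),0])
    print("t",round(o["clock"],2),"pos",t.round(4),"yaw",a.round(2),"tilt",R[:,2].round(3),"F",np.round(o["ft_force"],2),"w",round(o["gripper_width"],4),
      "| turn",round((a-yaw+180)%360-180,2),"shift",round(X@d,4),round(Y@d,4),round(-d[2],4))
E
python3 -c "
from h import *
need(.575,-.2455,.037,10)"
```

```text
t 1.4 pos [ 0.5757 -0.2442  0.2072] yaw 10.06 tilt [-0.  0. -1.] F [-0.33 -0.94 -0.17] w 0.06 | turn 0.06 shift -0.0009 0.0011 0.1702
```

>>> {"fn": "send_rows", "kwargs": {
  "plan": "-0.001 0.001 0.045 0 0.06; 0 0 0.045 0 0.06; 0 0 0.045 0 0.06; 0 0 0.033 0 0.06; 0 0 0 0 0.06",
  "newtons": 25
}}

```text
clock: 2.02
tool_pos: [0.5714, -0.246, 0.0366]
tool_rot: [[0.985, 0.175, -0.006], [0.175, -0.985, 0.002], [-0.005, -0.003, -1.0]]
ft_force: [-0.2, -0.6, 0.1]
gripper_width: 0.0601
gripper_force: 0.0
```

>>> {"fn": "send_rows", "kwargs": {
  "plan": "0 0 0 0 0.01; 0 0 0 0 0.01; 0 0 0 0 0.01; 0 0 0 0 0.01; 0 0 0 0 0.01"
}}

```text
clock: 2.65
tool_pos: [0.5751, -0.2473, 0.0409]
tool_rot: [[0.985, 0.175, 0.003], [0.175, -0.985, -0.001], [0.003, 0.001, -1.0]]
ft_force: [0.1, -0.0, 6.0]
gripper_width: 0.0139
gripper_force: 24.6
```

>>> {"fn": "send_rows", "kwargs": {
  "plan": "0 0 -0.008 0 0.01; 0 0 -0.008 0 0.01; 0 0 -0.009 0 0.01; 0 0 -0.009 0 0.01; 0 0 0 0 0.01"
}}

```text
clock: 3.28
tool_pos: [0.5744, -0.2473, 0.0743]
tool_rot: [[0.985, 0.174, 0.002], [0.174, -0.985, -0.001], [0.001, 0.001, -1.0]]
ft_force: [-0.1, 0.3, -0.7]
gripper_width: 0.0138
gripper_force: 24.3
```

```bash
python3 - <<'E'
from h import *
need(.6488,-.2323,.073,10)
f=lambda c:cv2.convertScaleAbs(cv2.resize(c,None,fx=6,fy=6,interpolation=cv2.INTER_CUBIC),alpha=1.5)
a=cams.grab_frame("side")[:,:,::-1];b=cams.grab_frame("top")[:,:,::-1]
cv2.imwrite("pics/m1.png",np.vstack([f(a[150:210,280:380]),]))
E
```

```text
t 3.27 pos [ 0.5744 -0.2473  0.0743] yaw 10.05 tilt [ 0.002 -0.001 -1.   ] F [-0.07  0.31 -0.73] w 0.0138 | turn 0.05 shift 0.0758 -0.0019 0.0013
```

View pics/m1.png

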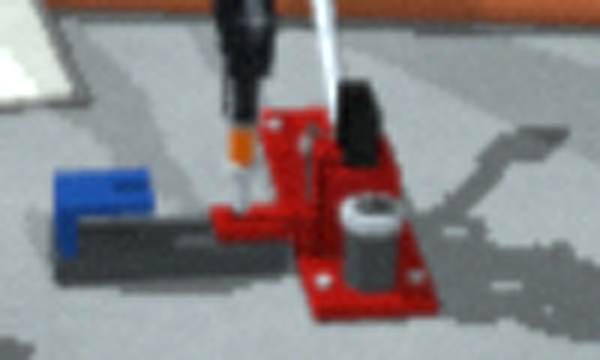

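```bash
python3 - <<'E'
from h import *
x,y=.5744,-.2473
for z in (.02,.03,.034,.062,.068,.0743,.095,.102):
    print(z,((proj("side",[[x,y,z]])[0]-[280,150])*6).round(0))
E
```

```text
0.02 [238. 226.]
0.03 [238. 212.]
0.034 [238. 207.]
0.062 [239. 168.]
0.068 [239. 160.]
0.0743 [239. 151.]
0.095 [239. 121.]
0.102 [239. 111.]
```

>>> {"fn": "send_rows", "kwargs": {
  "plan": "0.018 -0.001 -0.002 0 0.01; 0.015 0 0 0 0.01; 0.008 0 0 0 0.01; 0.008 0 0 0 0.01; 0.006 0 0 0 0.01"
}}

```text
clock: 4.0
tool_pos: [0.6278, -0.2365, 0.0751]
tool_rot: [[0.985, 0.174, -0.001], [0.174, -0.985, 0.0], [-0.001, -0.0, -1.0]]
ft_force: [-0.4, -0.7, -0.6]
gripper_width: 0.0136
gripper_force: 24.4
```

>>> {"fn": "send_rows", "kwargs": {
  "plan": "0.006 0 0 0 0.01; 0.005 0 0 0 0.01; 0.005 0 0 0 0.01; 0 0 0 0 0.01; 0 0 0 0 0.01"
}}

```text
clock: 4.62
tool_pos: [0.6433, -0.2338, 0.0753]
tool_rot: [[0.985, 0.174, -0.0], [0.174, -0.985, -0.0], [-0.0, -0.0, -1.0]]
ft_force: [0.1, 0.5, -0.4]
gripper_width: 0.0138
gripper_force: 24.4
```

>>> {"fn": "send_rows", "kwargs": {
  "plan": "0.004 0 0 0 0.01; 0 0 0.002 0 0.01; 0 0 0.002 0 0.01; 0 0 0.001 0 0.01; 0 0 0 0 0.01"
}}

```text
clock: 5.25
tool_pos: [0.6473, -0.233, 0.0702]
tool_rot: [[0.985, 0.174, -0.0], [0.174, -0.985, 0.0], [-0.0, -0.0, -1.0]]
ft_force: [-0.3, -1.0, 0.1]
gripper_width: 0.0136
gripper_force: 24.4
```

```bash
python3 - <<'E'
from h import *
need(.6488,-.2323,.073,10)
f=lambda c:cv2.convertScaleAbs(cv2.resize(c,None,fx=6,fy=6,interpolation=cv2.INTER_CUBIC),alpha=1.5)
a=cams.grab_frame("side")[:,:,::-1]
cv2.imwrite("pics/m2.png",f(a[150:210,260:360]))
E
```

```text
t 5.25 pos [ 0.6473 -0.233   0.0702] yaw 10.04 tilt [-0.  0. -1.] F [-0.3  -1.01  0.11] w 0.0136 | turn 0.04 shift 0.0016 -0.0004 -0.0028
```

View pics/m2.png

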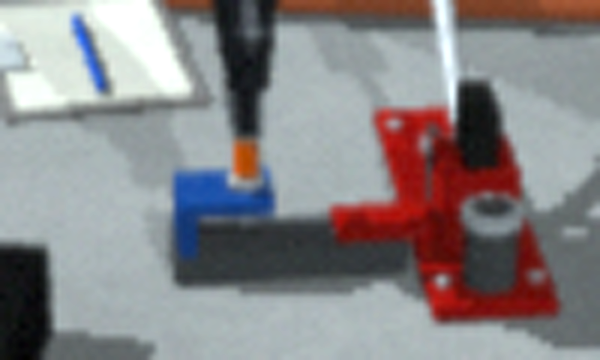

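The picture shows the pin standing in the blue fork, with its collar at about (245,183) on the upper face and its shank in the slot. I'll lower it slightly more and let go.

>>> {"fn": "send_rows", "kwargs": {
  "plan": "0.001 0 0.001 0 0.01; 0 0 0.001 0 0.01; 0 0 0 0 0.01; 0 0 0 0 0.01; 0 0 0 0 0.01"
}}

```text
clock: 5.92
tool_pos: [0.6485, -0.2329, 0.0683]
tool_rot: [[0.985, 0.174, 0.0], [0.174, -0.985, 0.0], [0.0, 0.0, -1.0]]
ft_force: [-0.5, -0.3, -1.6]
gripper_width: 0.0139
gripper_force: 24.4
```

>>> {"fn": "send_rows", "kwargs": {
  "plan": "0 0 0 0 0.03; 0 0 0 0 0.045; 0 0 0 0 0.045; 0 0 -0.02 0 0.045; 0 0 -0.04 0 0.045"
}}

```text
clock: 6.55
tool_pos: [0.6474, -0.2324, 0.1285]
tool_rot: [[0.985, 0.174, -0.003], [0.174, -0.985, 0.001], [-0.003, -0.001, -1.0]]
ft_force: [0.3, -0.1, -0.4]
gripper_width: 0.0447
gripper_force: 0.0
```

>>> {"fn": "send_rows", "kwargs": {
  "plan": "0 0 -0.06 0 0.08; 0 0 -0.03 0 0.08; -0.04 0 0 0 0.08; -0.05 0 0 0 0.08; -0.03 0 0 0 0.08"
}}

```text
clock: 7.18
tool_pos: [0.5281, -0.2549, 0.2202]
tool_rot: [[0.985, 0.173, 0.001], [0.173, -0.985, -0.001], [0.001, 0.001, -1.0]]
ft_force: [0.4, 0.0, 0.8]
gripper_width: 0.08
gripper_force: 0.0
```

```bash
python3 - <<'E'
from h import *
need(.5007,-.2649,.071,10)
f=lambda c:cv2.convertScaleAbs(cv2.resize(c,None,fx=6,fy=6,interpolation=cv2.INTER_CUBIC),alpha=1.5)
a=cams.grab_frame("side")[:,:,::-1];b=cams.grab_frame("top")[:,:,::-1]
cv2.imwrite("pics/m3.png",np.hstack([f(a[150:210,270:330]),f(b[155:215,385:445])]))
P=[[.648,-.2327,z] for z in (.028,.056,.062,.096)]
print((proj("side",P)-[270,150])*6,(proj("top",P)-[385,155])*6+[360,0])
E
```

```text
t 7.17 pos [ 0.5281 -0.2549  0.2202] yaw 9.95 tilt [ 0.001 -0.001 -1.   ] F [0.41 0.   0.83] w 0.08 | turn -0.05 shift -0.0287 0.0051 0.1492
[[182.39358939 221.626037  ]
 [181.88994052 182.73411849]
 [181.78089852 174.31386242]
 [181.1553898  126.01188847]] [[506.11741783 163.3818235 ]
 [517.64796367 150.95426022]
 [520.18397216 148.22096326]
 [535.01274677 132.23858589]]
```

View pics/m3.png

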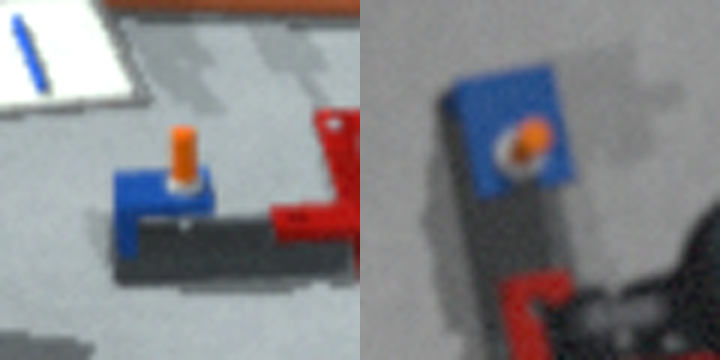

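Pin is hanging upright in the notch: side knob top (183,127) against a predicted (181,126), and the top view shows its collar in the slot. Next is the jack.

```bash
python3 - <<'E'
from h import *
print(np.round(bot.get_obs()["joint_positions"],1))
p=[.5086,-.3092,1.747]; g=at(p,.034,0); print(g)
need(*g,.074,100.0)
E
```

```text
[ 19.1  29.9   6.1  96.8  -3.7  53.5 -53.6]
[ 0.50264003 -0.27572645]
t 7.28 pos [ 0.5269 -0.2557  0.2203] yaw 9.81 tilt [-0.001 -0.001 -1.   ] F [ 0.53  0.02 -0.16] w 0.0801 | turn -90.19 shift -0.0155 -0.0273 0.1463
```

>>> {"fn": "send_rows", "kwargs": {
  "plan": "0 0 0 -10 0.08; 0 0 0 -10 0.08; 0 0 0 -10 0.08; 0 0 0 -10 0.08; 0 0 0 -10 0.08"
}}

```text
clock: 7.9
tool_pos: [0.5316, -0.2537, 0.2196]
tool_rot: [[0.494, 0.869, 0.002], [0.869, -0.494, -0.001], [0.0, 0.002, -1.0]]
ft_force: [-0.6, 0.5, -0.0]
gripper_width: 0.0797
gripper_force: 0.0
```

>>> {"fn": "send_rows", "kwargs": {
  "plan": "0 0 0 -10 0.08; 0 0 0 -10 0.08; 0 0 0 -10 0.08; 0 0 0 -10 0.08; -0.016 -0.027 0 0 0.08"
}}

```text
clock: 8.52
tool_pos: [0.5096, -0.2723, 0.2195]
tool_rot: [[-0.18, 0.984, 0.004], [0.984, 0.18, 0.001], [0.0, 0.004, -1.0]]
ft_force: [-0.0, 0.1, -0.7]
gripper_width: 0.0795
gripper_force: 0.0
```

>>> {"fn": "send_rows", "kwargs": {
  "plan": "0 0 0 0 0.08; 0 0 0.04 0 0.08; 0 0 0.04 0 0.08; 0 0 0 0 0.08; 0 0 0 0 0.08"
}}

```text
clock: 9.15
tool_pos: [0.5083, -0.2742, 0.1399]
tool_rot: [[-0.175, 0.985, 0.003], [0.985, 0.175, -0.001], [-0.001, 0.002, -1.0]]
ft_force: [0.4, 0.2, 0.9]
gripper_width: 0.0801
gripper_force: 0.0
```

```bash
python3 - <<'E'
from h import *
p=[.5086,-.3092,1.747]; g=at(p,.034,0)
need(*g,.074,100.1)
E
```

```text
t 9.15 pos [ 0.5083 -0.2742  0.1399] yaw 100.08 tilt [ 0.003 -0.001 -1.   ] F [0.36 0.22 0.94] w 0.0801 | turn -0.02 shift -0.0005 -0.0058 0.0659
```

>>> {"fn": "send_rows", "kwargs": {
  "plan": "0 -0.006 0 0 0.08; 0 0 0.03 0 0.08; 0 0 0.02 0 0.08; 0 0 0.015 0 0.08; 0 0 0 0 0.08",
  "newtons": 90
}}

```text
clock: 9.78
tool_pos: [0.5002, -0.2752, 0.0731]
tool_rot: [[-0.174, 0.985, -0.001], [0.985, 0.174, 0.0], [0.0, -0.001, -1.0]]
ft_force: [0.7, -0.2, -0.0]
gripper_width: 0.08
gripper_force: 0.0
```

>>> {"fn": "send_rows", "kwargs": {
  "plan": "0 0 0 0 0.01; 0 0 0 0 0.01; 0 0 0 0 0.01; 0 0 0 0 0.01; 0 0 0 0 0.01"
}}

```text
clock: 10.4
tool_pos: [0.5026, -0.2753, 0.0743]
tool_rot: [[-0.175, 0.985, 0.004], [0.985, 0.175, -0.001], [-0.001, 0.004, -1.0]]
ft_force: [3.0, 0.5, 4.6]
gripper_width: 0.0194
gripper_force: 91.0
```

>>> {"fn": "send_rows", "kwargs": {
  "plan": "0 0 -0.005 0 0.01; 0 0 -0.005 0 0.01; 0 0 -0.01 0 0.01; 0 0 -0.01 0 0.01; 0 0 -0.01 0 0.01"
}}

```text
clock: 11.02
tool_pos: [0.5006, -0.2753, 0.1141]
tool_rot: [[-0.174, 0.985, 0.0], [0.985, 0.174, -0.0], [-0.0, 0.0, -1.0]]
ft_force: [0.5, 0.1, -8.9]
gripper_width: 0.0195
gripper_force: 89.2
```

>>> {"fn": "send_rows", "kwargs": {
  "plan": "0 0 0 0 0.01; 0 0 0 0 0.01; 0.01 0 0 0 0.01; 0.02 0 0 0 0.01; 0.03 0 0 0 0.01"
}}

```text
clock: 11.65
tool_pos: [0.4897, -0.2146, 0.1131]
tool_rot: [[-0.174, 0.985, -0.0], [0.985, 0.174, 0.001], [0.001, 0.0, -1.0]]
ft_force: [0.4, 1.9, -8.6]
gripper_width: 0.0189
gripper_force: 89.2
```

```bash
python3 - <<'E'
from h import *
s=[.6249,.3516,1.5465]; L=at(s,-.155,.05); p=[*L,s[2]]
g=at(p,-.076-.09,0); print("pre",g); need(*g,.12,88.6)
f=lambda c:cv2.convertScaleAbs(cv2.resize(c,None,fx=5,fy=5,interpolation=cv2.INTER_CUBIC),alpha=1.5)
a=cams.grab_frame("side")[:,:,::-1];b=cams.grab_frame("top")[:,:,::-1]
cv2.imwrite("pics/m4.png",np.hstack([f(a[125:225,290:370]),f(b[155:255,370:450])]))
E
```

```text
pre [0.5671164  0.03190944]
t 11.65 pos [ 0.4897 -0.2146  0.1131] yaw 100.02 tilt [-0.     0.001 -1.   ] F [ 0.44  1.91 -8.57] w 0.0189 | turn 11.42 shift 0.2484 0.0713 -0.0069
```

View pics/m4.png

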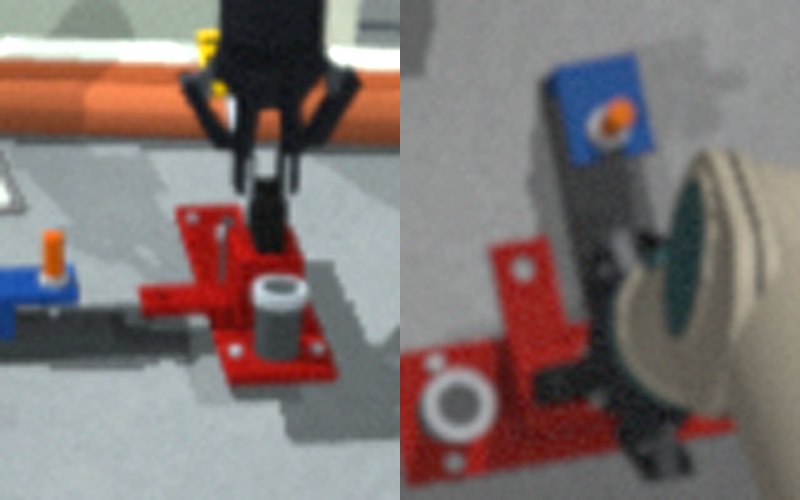

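>>> {"fn": "send_rows", "kwargs": {
  "plan": "0.04 0 0 0 0.01; 0.04 0 0 0 0.01; 0 0 0 5.7 0.01; 0 0 0 5.7 0.01; 0 0 0 0 0.01"
}}

```text
clock: 12.38
tool_pos: [0.4759, -0.1358, 0.1135]
tool_rot: [[0.021, 1.0, -0.0], [1.0, -0.021, 0.0], [0.0, -0.0, -1.0]]
ft_force: [-0.1, -0.8, -8.4]
gripper_width: 0.0193
gripper_force: 89.2
```

```bash
python3 - <<'E'
from h import *
s=[.6249,.3516,1.5465]; L=at(s,-.155,.05); p=[*L,s[2]]
g=at(p,-.076-.09,0); print("pre",g); need(*g,.12,88.6)
E
```

```text
pre [0.5671164  0.03190944]
t 12.38 pos [ 0.4759 -0.1358  0.1135] yaw 88.82 tilt [-0.  0. -1.] F [-0.13 -0.84 -8.43] w 0.0193 | turn 0.22 shift 0.1698 0.0871 -0.0065
```

>>> {"fn": "send_rows", "kwargs": {
  "plan": "0.034 0.017 0 0 0.01; 0.034 0.018 0 0 0.01; 0.034 0.017 0 0 0.01; 0.034 0.018 0 0 0.01; 0.034 0.017 0 0.2 0.01"
}}

```text
clock: 13.0
tool_pos: [0.5671, 0.0324, 0.1131]
tool_rot: [[0.024, 1.0, -0.001], [1.0, -0.024, 0.0], [0.0, -0.001, -1.0]]
ft_force: [-0.1, 0.4, -9.3]
gripper_width: 0.0195
gripper_force: 89.3
```

>>> {"fn": "send_rows", "kwargs": {
  "plan": "0 0 0 0 0.01; 0 0 0 0 0.01; 0 0 0.01 0 0.01; 0 0 0.01 0 0.01; 0 0 0 0 0.01"
}}

```text
clock: 13.62
tool_pos: [0.5658, 0.0298, 0.0919]
tool_rot: [[0.028, 1.0, -0.003], [1.0, -0.028, -0.0], [-0.0, -0.003, -1.0]]
ft_force: [-0.9, 0.2, -7.6]
gripper_width: 0.0197
gripper_force: 89.3
```

```bash
python3 - <<'E'
from h import *
s=[.6249,.3516,1.5465]; L=at(s,-.155,.05); p=[*L,s[2]]
g=at(p,-.076-.09,0); need(*g,.08,88.6)
a=cams.grab_frame("side")[:,:,::-1];b=cams.grab_frame("top")[:,:,::-1]
f=lambda c:cv2.convertScaleAbs(cv2.resize(c,None,fx=4,fy=4,interpolation=cv2.INTER_CUBIC),alpha=1.5)
cv2.imwrite("pics/m5.png",np.hstack([f(a[150:290,260:360]),f(b[135:275,250:350])]))
# predictions for jack at pose assuming rigid grip; height .02
P=[[*at([*g,s[2]],x-.034,y),z+.02] for x,y,z in((.11,0,.064),(.14,-.04,.012),(.14,.04,.012),(.05,-.08,.03))]
print((proj("side",P)-[260,150])*4);print((proj("top",P)-[250,135])*4+[400,0])
E
```

```text
t 13.62 pos [0.5658 0.0298 0.0919] yaw 88.41 tilt [-0.003 -0.    -1.   ] F [-0.89  0.2  -7.65] w 0.0197 | turn -0.19 shift 0.0021 0.0013 0.0119
[[220.76064475 292.55241859]
 [165.32046857 367.4837414 ]
 [268.69795396 373.29655371]
 [129.30003933 282.92149136]]
[[590.68036252 271.40928095]
 [557.66772645 230.60749522]
 [552.38545384 333.87134429]
 [676.75773445 178.64837999]]
```

View pics/m5.png

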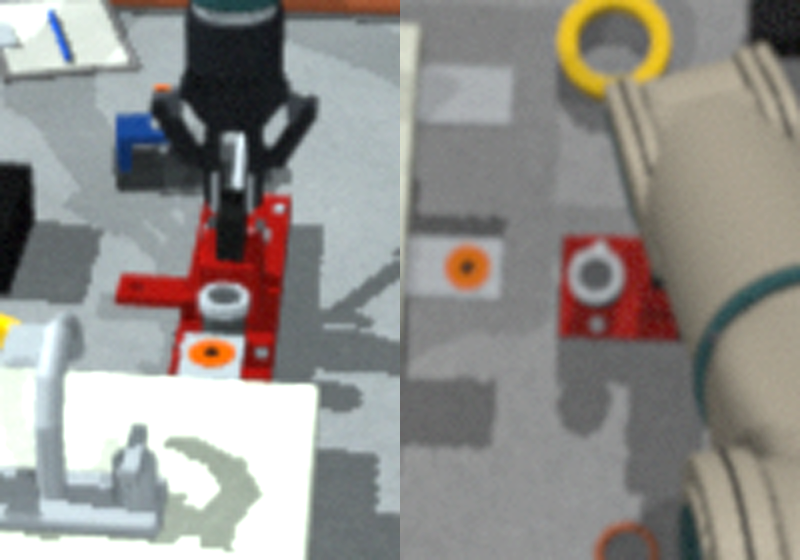

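```bash
python3 - <<'E'
from h import *
c=lambda u,ox:(u+.5)/4-.5+ox
zs=.0816
for n,(su,sv),(du,dv),(ox,oy) in(("top",(596,274),(467,267),(150,135)),("side",(223,296),(212,352),(260,150))):
    S=ray(n,c(su,ox if n=="side" else ox),c(sv,oy),zs);D=ray(n,c(du,ox),c(dv,oy),.092)
    d=(D-S)[:2];k=np.radians(88.6);print(n,S.round(4),D.round(4),"fwd",d@[np.cos(k),np.sin(k)],"tooly",d@[np.sin(k),-np.cos(k)])
E
```

```text
top [0.5686 0.1052 0.0816] [0.5708 0.1987 0.092 ] fwd 0.09351609322444139 tooly -0.0001326590943761326
side [0.5684 0.1069 0.0816] [0.5706 0.1981 0.092 ] fwd 0.09127816396106811 tooly -0.00012001088070488428
```

By measurement the saddle centre needs 92 mm more forward and 0 sideways; the two views agree to 2 mm. I'll lower to about 6 mm clearance and slide in.

>>> {"fn": "send_rows", "kwargs": {
  "plan": "0 0 0.006 0 0.01; 0 0 0.006 0 0.01; 0 0 0 0 0.01; 0 0 0 0 0.01; 0 0 0 0 0.01"
}}

```text
clock: 14.35
tool_pos: [0.5674, 0.0305, 0.0815]
tool_rot: [[0.027, 1.0, 0.0], [1.0, -0.027, 0.0], [0.0, 0.0, -1.0]]
ft_force: [0.4, 0.2, -8.5]
gripper_width: 0.0195
gripper_force: 89.3
```

>>> {"fn": "send_rows", "kwargs": {
  "plan": "0.012 0 0 0 0.01; 0.02 0 0 0 0.01; 0.02 0 0 0 0.01; 0.02 0 0 0 0.01; 0.01 0 0 0 0.01"
}}

```text
clock: 14.98
tool_pos: [0.5693, 0.1156, 0.0814]
tool_rot: [[0.024, 1.0, 0.0], [1.0, -0.024, 0.001], [0.001, 0.0, -1.0]]
ft_force: [0.7, -0.7, -8.6]
gripper_width: 0.0197
gripper_force: 89.4
```

>>> {"fn": "send_rows", "kwargs": {
  "plan": "0.01 0 0 0 0.01; 0 0 0 0 0.01; 0 0 0 0 0.01; 0 0 0 0 0.01; 0 0 0 0 0.01"
}}

```text
clock: 15.6
tool_pos: [0.5697, 0.1218, 0.0813]
tool_rot: [[0.028, 1.0, 0.0], [1.0, -0.028, -0.0], [-0.0, 0.0, -1.0]]
ft_force: [0.3, -0.9, -8.8]
gripper_width: 0.0194
gripper_force: 89.4
```

>>> {"fn": "send_rows", "kwargs": {
  "plan": "0 0 0.003 0 0.01; 0 0 0.002 0 0.01; 0 0 0.001 0 0.01; 0 0 0.001 0 0.01; 0 0 0 0 0.01"
}}

```text
clock: 16.23
tool_pos: [0.5697, 0.1225, 0.0744]
tool_rot: [[0.027, 1.0, 0.0], [1.0, -0.027, 0.0], [0.0, 0.0, -1.0]]
ft_force: [-0.4, 0.4, -7.2]
gripper_width: 0.0196
gripper_force: 89.5
```

>>> {"fn": "send_rows", "kwargs": {
  "plan": "0 0 0.001 0 0.01; 0 0 0 0 0.01; 0 0 0 0 0.01; 0 0 0 0 0.01; 0 0 0 0 0.01"
}}

```text
clock: 16.85
tool_pos: [0.5704, 0.1225, 0.074]
tool_rot: [[0.027, 1.0, 0.002], [1.0, -0.027, 0.0], [0.0, 0.002, -1.0]]
ft_force: [0.3, -0.2, 4.7]
gripper_width: 0.0192
gripper_force: 91.1
```

>>> {"fn": "send_rows", "kwargs": {
  "plan": "0 0 0 0 0.03; 0 0 0 0 0.06; 0 0 0 0 0.06; 0 0 0 0 0.06; 0 0 -0.03 0 0.06"
}}

```text
clock: 17.48
tool_pos: [0.5678, 0.1219, 0.1017]
tool_rot: [[0.027, 1.0, -0.005], [1.0, -0.027, -0.001], [-0.001, -0.005, -1.0]]
ft_force: [0.6, -0.5, -0.2]
gripper_width: 0.0602
gripper_force: 0.0
```

>>> {"fn": "send_rows", "kwargs": {
  "plan": "0 0 -0.05 0 0.06; 0 0 -0.05 0 0.06; -0.03 0 -0.01 0 0.06; -0.05 0 0 0 0.06; -0.05 0 0 0 0.0"
}}

```text
clock: 18.1
tool_pos: [0.5661, -0.0086, 0.2137]
tool_rot: [[0.026, 1.0, 0.001], [1.0, -0.026, -0.0], [-0.0, 0.001, -1.0]]
ft_force: [0.7, -0.2, -0.9]
gripper_width: 0.0431
gripper_force: 0.0
```

>>> {"fn": "send_rows", "kwargs": {
  "plan": "-0.05 0 0 0 0.0; -0.05 0 0 0 0; -0.05 0 0 0 0; -0.03 0 0 0 0; 0 0 0 0 0"
}}

```text
clock: 18.73
tool_pos: [0.5604, -0.191, 0.213]
tool_rot: [[0.033, 0.999, -0.001], [0.999, -0.033, -0.002], [-0.002, -0.0, -1.0]]
ft_force: [0.5, 0.5, -0.4]
gripper_width: 0.0002
gripper_force: 0.0
```

```bash
cat > jk.py <<'E'
from h import *
def jack(a,box):
    x0,x1,y0,y1=box
    h=cv2.cvtColor(a,cv2.COLOR_RGB2HSV);H,S,V=cv2.split(h)
    roi=np.zeros(H.shape,bool);roi[y0:y1,x0:x1]=1
    Y=roi&(H>20)&(H<35)&(S>150)&(V>70);R=roi&((H<5)|(H>174))&(S>150)&(V>40)
    n,l,st,ce=cv2.connectedComponentsWithStats(cv2.morphologyEx(Y.astype(np.uint8),cv2.MORPH_CLOSE,np.ones((5,5))))
    k=1+np.argmax(st[1:,4]);pad=ray("top",*ce[k],.140)
    mid=[];end=[]
    xr=np.where(R.any(0))[0];tail=xr.max()
    for u in range(tail-30,tail-4):
        r=np.where(R[:,u])[0]
        if len(r)>8: mid.append((u,(r.min()+r.max())/2))
    m=np.array(mid);c=np.polyfit(m[:,0],m[:,1],1)
    A=ray("top",m[0,0],np.polyval(c,m[0,0]),.012);B=ray("top",m[-1,0],np.polyval(c,m[-1,0]),.012)
    T=ray("top",tail+.5,np.polyval(c,tail),.012)
    yaw=np.degrees(np.arctan2(*(A-B)[1::-1]))
    print("padpx",ce[k].round(1),st[k],"pad",pad.round(4),"mid",A[:2].round(4),B[:2].round(4),"yaw",round(yaw,2),"tail",T[:2].round(4))
    return pad,T,yaw
E
python3 - <<'E'
from jk import *
a=cv2.imread("pics/top0.png")[:,:,::-1]
jack(a,(380,520,195,260))
b=cams.grab_frame("top").copy();cv2.imwrite("pics/t2.png",b[:,:,::-1]);
s=[.6249,.3516,1.5465];L=at(s,-.155,.05);p=[*L,s[2]]
print("target pad",at(p,-.251,0),"tail",at(p,-.26,0),"predicted px",proj("top",[[*at(p,-.251,0),.14]]))
jack(b,(268,375,170,240))
need(.56,-.06,.16,88.4)
E
```

```text
padpx [496.9 213.9] [484 205  27  19 374] pad [ 0.5347 -0.4497  0.14  ] mid [ 0.5172 -0.3667] [ 0.5338 -0.4442] yaw 102.07 tail [ 0.5372 -0.4613]
target pad [ 0.56505142 -0.05306548] tail [ 0.56483277 -0.06206282] predicted px [[354.12048462 201.4250591 ]]
padpx [354.8 201.4] [344 193  22  17 324] pad [ 0.5651 -0.055   0.14  ] mid [0.5686 0.0363] [ 0.5584 -0.0411] yaw 82.49 tail [ 0.5564 -0.0581]
t 18.77 pos [ 0.5609 -0.1882  0.2131] yaw 88.32 tilt [-0.  0. -1.] F [ 1.09  0.49 -0.78] w -0.0003 | turn -0.08 shift 0.1281 -0.0045 0.0531
```

>>> {"fn": "send_rows", "kwargs": {
  "plan": "0.045 0 0 0 0; 0.045 0 0 0 0; 0.044 0.001 0 0 0; 0 0 0.03 0 0; 0 0 0.02 0 0"
}}

```text
clock: 19.4
tool_pos: [0.5654, -0.05, 0.1626]
tool_rot: [[0.022, 1.0, -0.001], [1.0, -0.022, 0.001], [0.001, -0.001, -1.0]]
ft_force: [0.1, -0.9, -0.5]
gripper_width: 0.0004
gripper_force: 0.0
```

>>> {"fn": "send_rows", "kwargs": {
  "plan": "0 0 0.008 0 0; 0 0 0.005 0 0; 0 0 0.003 0 0; 0 0 0 0 0; 0 0 0 0 0"
}}

```text
clock: 20.02
tool_pos: [0.5662, -0.0536, 0.1478]
tool_rot: [[0.027, 1.0, 0.001], [1.0, -0.027, -0.0], [0.0, 0.001, -1.0]]
ft_force: [0.1, 0.4, 0.9]
gripper_width: 0.0002
gripper_force: 0.0
```

>>> {"fn": "send_rows", "kwargs": {
  "plan": "-0.002 0 0.008 0 0; -0.004 0 0.008 0 0; -0.004 0 0.008 0 0; -0.004 0 0.008 0 0; -0.003 0 0.008 0 0"
}}

```text
clock: 20.65
tool_pos: [0.5655, -0.0712, 0.1069]
tool_rot: [[0.028, 1.0, 0.0], [1.0, -0.028, -0.0], [-0.0, 0.0, -1.0]]
ft_force: [-1.0, -0.9, 3.7]
gripper_width: -0.0
gripper_force: 1.3
```

>>> {"fn": "send_rows", "kwargs": {
  "plan": "-0.002 0 0.008 0 0; -0.002 0 0.008 0 0; -0.002 0 0.008 0 0; -0.001 0 0.008 0 0; 0 0 0.007 0 0"
}}

```text
clock: 21.28
tool_pos: [0.5658, -0.0787, 0.0682]
tool_rot: [[0.028, 1.0, 0.001], [1.0, -0.028, -0.001], [-0.001, 0.001, -1.0]]
ft_force: [-0.4, -3.8, 5.1]
gripper_width: 0.0002
gripper_force: 2.7
```

>>> {"fn": "send_rows", "kwargs": {
  "plan": "0 0 0.004 0 0; 0 0 0.002 0 0; 0 0 0.001 0 0; 0 0 0 0 0; 0 0 0 0 0"
}}

```text
clock: 21.9
tool_pos: [0.5657, -0.0789, 0.0615]
tool_rot: [[0.028, 1.0, 0.001], [1.0, -0.028, -0.002], [-0.002, 0.001, -1.0]]
ft_force: [-0.9, -3.3, 6.4]
gripper_width: 0.0001
gripper_force: 2.8
```

```bash
python3 - <<'E'
from jk import *
need(.5651,-.0531,.06,88.4)
def disc(a):
    H,S,V=cv2.split(cv2.cvtColor(a,cv2.COLOR_RGB2HSV));m=((H>4)&(H<16)&(S>150)&(V>110));
    q=np.zeros_like(m);q[190:215,255:280]=1;v,u=np.where(m&q);return u.mean(),v.mean(),len(u)
def disc2(a):
    H,S,V=cv2.split(cv2.cvtColor(a,cv2.COLOR_RGB2HSV));m=((H>4)&(H<16)&(S>150)&(V>110));
    q=np.zeros_like(m);q[218:248,300:325]=1;v,u=np.where(m&q);return u.mean(),v.mean(),len(u)
print("top",disc(cv2.imread("pics/top0.png")[:,:,::-1]),disc(cams.grab_frame("top").copy()))
print("side",disc2(cv2.imread("pics/side0.png")[:,:,::-1]),disc2(cams.grab_frame("side").copy()))
print(proj("side",[[.5712,.1978,.092],[.5712,.1998,.114]]),proj("top",[[.5712,.1978,.092],[.5712,.1998,.114]]))
E
```

```text
t 21.9 pos [ 0.5657 -0.0789  0.0615] yaw 88.4 tilt [ 0.001 -0.002 -1.   ] F [-0.89 -3.33  6.36] w 0.0001 | turn 0.0 shift 0.0258 -0.0013 0.0015
top (np.float64(266.40625), np.float64(201.296875), 64) (np.float64(265.44776119402985), np.float64(200.44776119402985), 67)
side (np.float64(312.38775510204084), np.float64(237.9795918367347), 49) (np.float64(312.32), np.float64(234.46), 50)
[[312.40971533 237.54900303]
 [312.37942771 231.5918662 ]] [[266.68718922 201.23149936]
 [265.02260675 199.84356117]]
```

```bash
python3 - <<'E'
from jk import *
a=cams.grab_frame("side").copy();cv2.imwrite("pics/s3.png",a[:,:,::-1]);b=cams.grab_frame("top").copy();cv2.imwrite("pics/t3.png",b[:,:,::-1])
s=[.6249,.3516,1.5465];L=at(s,-.155,.05);p=[*at([*L,s[2]],-.11,0),s[2]]
for n,im,q in(("side",a,(280,345,120,240)),("top",b,(320,420,170,240))):
    H,S,V=cv2.split(cv2.cvtColor(im,cv2.COLOR_RGB2HSV));m=(H>20)&(H<35)&(S>130)&(V>60);k=np.zeros_like(m);k[q[2]:q[3],q[0]:q[1]]=1
    v,u=np.where(m&k);print(n,len(u),u.min(),u.max(),v.min(),v.max(),u.mean(),v.mean())
    for th in(0,.13,.25,.506):
        P=[[*at(p,-(d*np.cos(th)-.007*np.sin(th)),w),.055+d*np.sin(th)+.007*np.cos(th)] for d in(.132,.165,.198) for w in(-.023,.023)]
        print(th,proj(n,P).round(1).tolist())
E
```

```text
side 135 313 326 190 202 319.4148148148148 196.61481481481482
0 [[312.4, 204.3], [325.8, 205.0], [313.3, 199.6], [326.5, 200.2], [314.2, 195.0], [327.1, 195.7]]
0.13 [[312.4, 200.3], [325.9, 200.9], [313.3, 194.6], [326.5, 195.2], [314.2, 189.0], [327.2, 189.7]]
0.25 [[312.3, 196.9], [325.9, 197.5], [313.2, 190.3], [326.6, 190.9], [314.0, 183.9], [327.2, 184.5]]
0.506 [[311.9, 190.8], [325.8, 191.5], [312.7, 182.6], [326.4, 183.2], [313.6, 174.5], [327.1, 175.1]]
top 112 349 359 198 212 353.0625 206.46428571428572
0 [[349.2, 198.4], [348.8, 213.6], [360.3, 198.8], [360.0, 214.0], [371.3, 199.2], [371.1, 214.4]]
0.13 [[348.9, 197.3], [348.5, 212.7], [360.2, 197.4], [359.9, 212.9], [371.5, 197.6], [371.2, 213.1]]
0.25 [[348.0, 196.3], [347.6, 211.9], [359.2, 196.1], [358.9, 211.8], [370.6, 196.0], [370.3, 211.8]]
0.506 [[343.7, 194.0], [343.3, 210.0], [354.3, 193.3], [353.9, 209.5], [365.2, 192.5], [364.9, 208.9]]
```

The handle is at about 0.13 rad (side view), not yet fully down, because the real fingertips sit about 20 mm above the reported TCP. I'll push further.

>>> {"fn": "send_rows", "kwargs": {
  "plan": "-0.003 0 0.004 0 0; -0.002 0 0.004 0 0; -0.001 0 0.004 0 0; 0 0 0.003 0 0; 0 0 0.002 0 0"
}}

```text
clock: 22.72
tool_pos: [0.5656, -0.0812, 0.0442]
tool_rot: [[0.026, 1.0, 0.001], [1.0, -0.026, 0.002], [0.002, 0.001, -1.0]]
ft_force: [-0.5, 2.0, 6.4]
gripper_width: 0.0001
gripper_force: 2.9
```

>>> {"fn": "send_rows", "kwargs": {
  "plan": "0 0 0.002 0 0; 0 0 0.002 0 0; 0 0 0 0 0; 0 0 0 0 0; 0 0 0 0 0"
}}

```text
clock: 23.35
tool_pos: [0.5657, -0.0815, 0.0404]
tool_rot: [[0.026, 1.0, 0.001], [1.0, -0.026, 0.002], [0.002, 0.001, -1.0]]
ft_force: [-0.5, 2.6, 6.2]
gripper_width: 0.0003
gripper_force: 3.0
```

```bash
cat > ck.py <<'E'
from jk import *
def chk():
    a=cams.grab_frame("side").copy();b=cams.grab_frame("top").copy()
    H,S,V=cv2.split(cv2.cvtColor(a,cv2.COLOR_RGB2HSV));m=(H>20)&(H<35)&(S>130)&(V>60)
    v,u=np.where(m[120:240,280:345]);print("pad side rows",v.min()+120,v.max()+120,"cols",u.min()+280,u.max()+280)
    m=(H>4)&(H<16)&(S>150)&(V>110);v,u=np.where(m[218:248,300:325]);print("disc side",u.mean()+300,v.mean()+218)
    H,S,V=cv2.split(cv2.cvtColor(b,cv2.COLOR_RGB2HSV));m=(H>4)&(H<16)&(S>150)&(V>110);v,u=np.where(m[190:215,255:280]);print("disc top",u.mean()+255,v.mean()+190)
    m=(H>20)&(H<35)&(S>130)&(V>60);v,u=np.where(m[170:240,320:420]);print("pad top cols",u.min()+320,u.max()+320,"rows",v.min()+170,v.max()+170)
    need(.5651,-.0531,.06,88.4)
chk()
E
python3 ck.py
```

```text
pad side rows 195 206 cols 313 326
disc side 312.23214285714283 231.94642857142858
disc top 264.61538461538464 200.01538461538462
pad top cols 349 359 rows 199 213
t 23.45 pos [ 0.5657 -0.0815  0.0405] yaw 88.53 tilt [ 0.001  0.002 -1.   ] F [-0.13  2.49  6.64] w 0.0003 | turn 0.13 shift 0.0283 -0.0014 -0.0195
```

>>> {"fn": "send_rows", "kwargs": {
  "plan": "0.001 0 -0.012 0 0; 0.002 0 -0.012 0 0; 0.003 0 -0.012 0 0; 0.005 0 -0.014 0 0; 0.006 0 -0.014 0 0"
}}

```text
clock: 24.08
tool_pos: [0.5657, -0.0666, 0.1053]
tool_rot: [[0.027, 1.0, 0.0], [1.0, -0.027, -0.0], [-0.0, 0.0, -1.0]]
ft_force: [0.9, 2.3, 1.4]
gripper_width: 0.0005
gripper_force: 1.2
```

>>> {"fn": "send_rows", "kwargs": {
  "plan": "0.006 0 -0.014 0 0; 0.001 0 -0.015 0 0; 0 0 -0.012 0 0; 0 0 0 0 0; 0 0 0 0 0"
}}

```text
clock: 24.7
tool_pos: [0.5652, -0.0601, 0.1449]
tool_rot: [[0.028, 1.0, -0.001], [1.0, -0.028, -0.0], [-0.0, -0.001, -1.0]]
ft_force: [-0.8, -0.1, 0.1]
gripper_width: -0.0003
gripper_force: 0.0
```

```bash
python3 ck.py
```

```text
pad side rows 176 193 cols 311 326
disc side 312.38775510204084 237.9795918367347
disc top 266.46031746031747 201.34920634920636
pad top cols 344 354 rows 194 209
t 24.8 pos [ 0.5651 -0.0598  0.1447] yaw 88.43 tilt [-0.001 -0.    -1.   ] F [ 0.59 -0.33 -0.14] w -0.0001 | turn 0.03 shift 0.0067 -0.0002 0.0847
```

>>> {"fn": "send_rows", "kwargs": {
  "plan": "0 0 0.012 0 0; 0 0 0.01 0 0; -0.005 0 0.01 0 0; -0.005 0 0.01 0 0; -0.004 0 0.01 0 0"
}}

```text
clock: 25.42
tool_pos: [0.5652, -0.0731, 0.0925]
tool_rot: [[0.027, 1.0, -0.0], [1.0, -0.027, 0.001], [0.001, -0.0, -1.0]]
ft_force: [-0.1, 2.1, 3.1]
gripper_width: 0.0002
gripper_force: 1.5
```

>>> {"fn": "send_rows", "kwargs": {
  "plan": "-0.003 0 0.01 0 0; -0.002 0 0.01 0 0; -0.002 0 0.01 0 0; -0.001 0 0.01 0 0; 0 0 0.008 0 0"
}}

```text
clock: 26.05
tool_pos: [0.565, -0.0834, 0.0449]
tool_rot: [[0.028, 1.0, -0.0], [1.0, -0.028, -0.002], [-0.002, -0.0, -1.0]]
ft_force: [-1.2, -2.0, 6.7]
gripper_width: -0.0001
gripper_force: 3.0
```

>>> {"fn": "send_rows", "kwargs": {
  "plan": "0 0 0.004 0 0; 0 0 0.002 0 0; 0 0 0.001 0 0; 0 0 0 0 0; 0 0 0 0 0"
}}

```text
clock: 26.68
tool_pos: [0.565, -0.0838, 0.0383]
tool_rot: [[0.028, 1.0, -0.0], [1.0, -0.028, -0.002], [-0.002, 0.0, -1.0]]
ft_force: [-1.7, -2.0, 6.3]
gripper_width: -0.0
gripper_force: 3.2
```

```bash
python3 ck.py
```

```text
pad side rows 196 206 cols 313 326
disc side 312.27272727272725 231.70909090909092
disc top 264.5735294117647 199.98529411764707
pad top cols 349 359 rows 199 213
t 26.77 pos [ 0.565  -0.0838  0.0384] yaw 88.38 tilt [ 0.    -0.002 -1.   ] F [-2.26 -1.77  5.95] w 0.0002 | turn -0.02 shift 0.0307 -0.0007 -0.0216
```

```bash
python3 -c "
from cell import bot
print(bot.close_job())"
```

```text
the job is handed in; nothing more can be done
None
```

The job is handed in, but no verdict came back. At hand-in the pin had hung upright in the notch when last checked (after its release), the jack stood under the marked lift point, the trial lift had been made, and the arm was holding the handle down with the deck raised about 22 mm.

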